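Start and run the clamp nut onto the reel stand's spindle

ROBOT

A 7-joint arm with a two-finger parallel gripper is mounted at the origin on the work surface. World frame = base frame: x ahead of the robot, y to its left, z up, the work surface at z = 0. Lengths are in mm, angles in rad, forces in N, time in s.
With the tool pointing down it reaches from about 400 to 850 mm from the base axis. Payload 6.9 kg.
Tool frame: the origin (TCP) lies between the finger pads; the fingertips stand 22 mm ahead of it and the grasp point (between the pads) lies 3 mm ahead of it (env.finger_overhang is the distance from the TCP to the fingertips, in mm); z points along the fingers, y is the line along which they close (so a half turn about z gives the same grasp; the last joint's range is limited). The gripper opens to 85 mm and grips with 20 to 120 N. Pads are 22 mm wide; open, the fingers measure 114 mm over their backs; the gripper's body (76 mm by 85 mm) begins 54 mm behind the grasp point. The pads swing forward as they close: fully open they stand 13 mm farther back than shut.
Start: joints at [-1.234, 0.507, -0.238, 1.5, 0.126, 1.149, -0.155], TCP at [142.993, 608.412, 253.275] pointing down, gripper open.
Joint ranges: [-3.08, 3.08], [-0.24, 2.05], [-1.43, 1.35], [0, 2.5], [-1.52, 4.66], [0.17, 1.96], [-2.89, 2.89]. Speed limits (rad/s): [2.39, 2.39, 3.14, 3.14, 3.14, 3.14, 3.14].

INTERFACE

Orientations are given as a unit quaternion [w, x, y, z].
In Python, from station import env, optics gives the robot as it stands.
- The arm moves only by the tool jog_arm, never from a script. Its argument "plan" is one flat list of numbers, 7 for each row, row after row: the shift along the tool's x, y, z in cm, then the turn, a rotation vector about the tool's x, y, z in rad, then the finger opening in cm, from 0 to 8.54. In form: [tx, ty, tz, wx, wy, wz, hand, tx, ty, tz, wx, wy, wz, hand, ...]. A call has 1 to 5 rows; each row is the pose to reach, as a shift and turn from the pose commanded when the call began, along the tool's axes at that moment; what a row does not reach only later rows make up. A row lasts 1/10 s, in which the tool goes at most 50 mm and 8.59 degrees, less where a joint would pass 70% of its speed; a pose out of reach is approached as far as the arm can. A call with a gripper value outside its range is refused whole. The fingers move at their own pace and stop on an object; "grip_force" is the grip in N (left out, the last holds). Time passes only in rows, so rows that repeat a pose let the fingers close. It gives the time, the measured TCP pose, the force, the opening and the grip force at its end, in the units of the state.
- env.observe(): the state, without advancing time (a new reading comes with each control period).
- optics.grab_frame(name): name is "scene" or "top"; returns a dict with "image" (400x640x3 uint8, red, green, blue), "intrinsics" (3x3 intrinsics, pixels), "cam_to_world" (4x4, takes a point from camera to world coordinates). Camera axes: x right, y up, looking along -z (the intrinsics and any distortion apply to the point x, -y, -z); pixel columns grow to the right and rows downward; lengths in mm; the calibration is good to about 2 mm. A picture is of the moment at which its call begins. There is no depth.
- env.job_done(): hands the job in; it is judged then, once.
The state is a dict: "clock": time; "joint_pos": joint angles; "qvel": joint speeds; "joint_torque": joint torques, N m; "eef_pos": TCP position; "ee_rot": TCP orientation; "wrist_force": force on the tool from outside, world axes, zero at the start; "ft_torque": the same for the moment, N m; "width": finger opening in mm; "finger_force": force on a finger pad.
Only numpy, scipy, OpenCV 4.12 (cv2) and the standard library are available. Lean on these libraries where they do the work, as an engineer would, in place of code of your own. Each camera call takes 0.05 s, during which the arm holds its last target. There are 200 camera calls.

TASK

Take the black clamp nut from the bench and set it upright on the spindle that stands out of the reel. Turn it gently backward (anticlockwise from above) until it drops into the start of the thread, then clockwise to run it all the way down until its flange sits on the reel, no more than finger-snug, and let go. Do not force the nut on the stand at any time, and leave the other things on the bench where they are.

Things in the scene. Friction and masses are not known exactly. Their poses are not given: they have to be found in the camera images.
- nut: Black plastic clamp nut, 0.12 kg, 70.5 mm tall, loose, standing upright on its flange. Origin: centre of its underside, z up its axis. From below: flange 57 mm diameter, 4 mm thick; round hub 48 mm diameter up to 44.5 mm; on top a straight grip bar. A blind bore, 36 mm diameter, 41 mm deep, opens at the underside.
- nut_bar (a point): Centre of the nut's grip bar, 57.5 mm above its underside. The bar is 56 mm long (along x), 12 mm thick (along y) and 26 mm tall, from 44.5 to 70.5 mm above the underside.
- nut_lugs (a point): Point on the nut's axis 12 mm above its underside, at the height of three steel lugs inside the bore, 3.4 mm thick, 120 degrees apart, their tips on a circle of 30.4 mm diameter.
- stand: Grey reel stand, fixed to the bench: base 180 x 180 x 45 mm, turntable, and a white reel lying on it (176 mm diameter, flat top 66 mm above the bench). Origin: centre of the base's underside, on the spindle's axis, z up. The upright metal spindle stands 40 mm out of the reel's middle; it is braked stiffly and does not turn with the nut.
- spindle_nose (a point): Centre of the spindle's flat tip, 40 mm above the reel. Below it a 5 mm tall cone widens from 17 to 29 mm diameter, the core of the spindle, then a right-hand thread of three starts, 34.4 mm over the ridges, lead 24 mm a turn: clockwise from above goes down, with about 1 mm of axial play. The nut stays where it is left.
- land (a point): Point on the spindle's axis, 25 mm above the reel. Here a level land tops the thread, cut by three gates 120 degrees apart, each guarded by a hook that reaches over it, top 9.7 mm above this point. Turned clockwise the nut's lugs jam on the hooks; turned anticlockwise, at most about 135 degrees, they pass under them, drop through the gates and stop. The gates' angle does not follow the yaw given.
- seat (a point): Centre of the reel's top face on the spindle's axis, 66 mm above the bench. Height of the nut's underside above it: about 16.5 mm with lugs on the land (about 24 mm if on top of the hooks), 9 to 10.5 mm once dropped through the gates, 0 when the flange sits on the reel, some 140 degrees of clockwise turning after the drop.
- spacer_mid (a point): Bystander: aluminium spacer ring, 60 mm outside, 40 mm bore, 12 mm tall, on the bench; its centre.
- knob_mid (a point): Bystander: small round black knob without a bar, 38 mm diameter, 30 mm tall; its centre.
- bin_mid (a point): Bystander: empty clear drawer bin 120 x 90 x 50 mm; its centre.
- spare_reel_mid (a point): Bystander: a second reel lying flat on the bench, 176 mm diameter, 13 mm tall; its centre.
- carton_mid (a point): Bystander: cardboard carton 100 x 70 x 60 mm; its centre.
- driver_grip (a point): Bystander: screwdriver; middle of its handle.
- jar_mid (a point): Bystander: small clear jar, 44 mm diameter, 60 mm tall; its centre.
Not all that is in view belongs to the job. What is shaped like the nut but turquoise or yellow is not meant.

How it is judged:
By the outcome, as a careful person would: the job done as asked, in the order asked, and still so for the second after the job is handed in, with the robot touching nothing.
It also fails if it takes over 58 s, if anything falls off the work surface, if the arm or the gripper's body presses on something with over 40 N, if the wrist force passes 120 N, or if a joint passes its speed limit or range.

## Working session

There is one attempt and no reset: what is moved stays moved. The work goes in short steps, Python scripts to look and compute and a tool call to move; the robot and the scene stay as the last step left them, time stands still between calls to the robot, and variables do not carry over. Pictures are saved under pics/ and viewed, at most 10 in all, crops included, and the job is handed in when it is done.

Besides the shell and the picture viewer there is one more tool, called after "Emit:" in YAML: its name, and indented under it one key for each argument. jog_arm: Moves the arm, as the interface text tells. Its arguments: {"type":"object","properties":{"plan":{"type":"array"},"grip_force":{"type":"number"}},"required":["plan"]}

```bash
mkdir -p pics; ls; python3 - <<'E'
from station import env, optics
import cv2
for n in("scene","top"):
    f=optics.grab_frame(n); cv2.imwrite(f"pics/{n}0.png",f["image"][:,:,::-1]); print(n,f["intrinsics"],f["cam_to_world"],[k for k in f])
print(env.observe())
E
```

```text
pics
scene [[387.50131565   0.         313.81909725]
 [  0.         387.50131565 196.77160787]
 [  0.           0.           1.        ]] [[ 4.53876757e-02 -8.77737886e-01  4.76986542e-01  1.02540434e+03]
 [ 9.98963661e-01  4.15046831e-02 -1.86806231e-02  1.66515488e+01]
 [-3.40048467e-03  4.77340093e-01  8.78712053e-01  9.14755095e+02]
 [ 0.00000000e+00  0.00000000e+00  0.00000000e+00  1.00000000e+00]] ['image', 'intrinsics', 'cam_to_world']
top [[366.63782003   0.         321.40352001]
 [  0.         366.63782003 202.8982762 ]
 [  0.           0.           1.        ]] [[ 2.45792371e-02  9.90019098e-01 -1.38773361e-01  4.34268616e+02]
 [-9.99265361e-01  2.84137074e-02  2.57177081e-02  3.52982183e+01]
 [ 2.94040879e-02  1.38039291e-01  9.89990179e-01  1.01485568e+03]
 [ 0.00000000e+00  0.00000000e+00  0.00000000e+00  1.00000000e+00]] ['image', 'intrinsics', 'cam_to_world']
{'clock': 0.1, 'joint_pos': array([-1.23451066,  0.50825282, -0.23754178,  1.50102856,  0.12566183,
        1.14888524, -0.15481066]), 'qvel': array([-0.00212015, -0.00157633, -0.00093133, -0.00261001,  0.00040478,
       -0.00090514, -0.00203143]), 'joint_torque': array([-5.52810568e-03, -6.21834826e+01, -2.19506331e+00, -2.50200516e+01,
        1.24379131e-02,  7.93151296e-03, -4.83690860e-05]), 'eef_pos': array([142.92339343, 608.01771842, 252.51898413]), 'ee_rot': array([-9.79470159e-05,  1.15139917e-01,  9.93348965e-01, -7.89242888e-04]), 'wrist_force': array([ 0.07774393,  0.46351025, -0.22610203]), 'ft_torque': array([-0.02657139, -0.04058553, -0.03455364]), 'finger_force': 0.0, 'width': 85.15562230139227}
```

View pics/scene0.png

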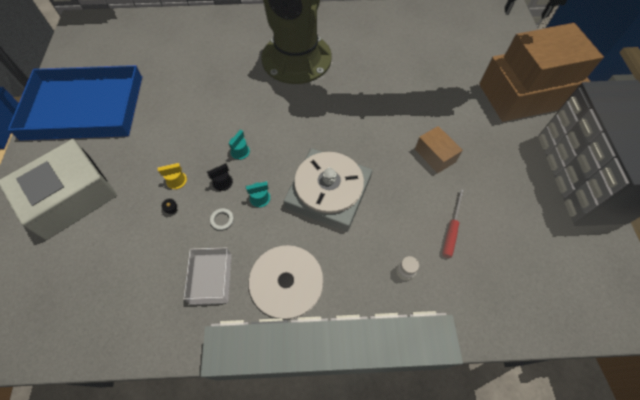

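View pics/top0.png

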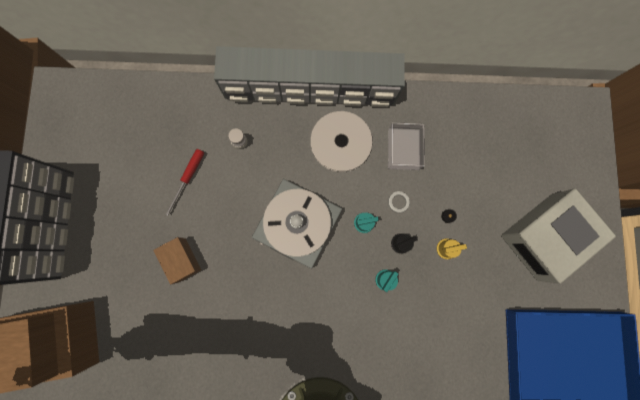

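```bash
cat > h.py <<'E'
import numpy as np, cv2
from station import env, optics
def grab(n):
    f=optics.grab_frame(n); return f["image"],f["intrinsics"],f["cam_to_world"]
def ray(K,T,p):
    d=T[:3,:3]@np.array([(p[0]-K[0,2])/K[0,0],-(p[1]-K[1,2])/K[1,1],-1]); return T[:3,3],d/np.linalg.norm(d)
def plane(K,T,p,z):
    c,d=ray(K,T,p); return c+d*(z-c[2])/d[2]
def tri(r):
    A=sum(np.eye(3)-np.outer(d,d) for c,d in r); b=sum((np.eye(3)-np.outer(d,d))@c for c,d in r)
    x=np.linalg.solve(A,b); return x,[np.linalg.norm(np.cross(x-c,d)) for c,d in r]
def proj(K,T,P):
    q=T[:3,:3].T@(np.asarray(P)-T[:3,3]); return K[0,2]-K[0,0]*q[0]/q[2],K[1,2]+K[1,1]*q[1]/q[2]
E
python3 - <<'E'
import cv2,numpy as np
s=cv2.imread('pics/scene0.png');t=cv2.imread('pics/top0.png')
def c(im,x,y,w,h): return cv2.resize(im[y:y+h,x:x+w],(400,300),interpolation=cv2.INTER_CUBIC)
g=lambda a:np.clip((a/255.)**.6*255,0,255).astype('uint8')
cv2.imwrite('pics/m.png',g(np.vstack([np.hstack([c(s,196,150,60,45),c(t,376,220,60,45)]),np.hstack([c(s,280,143,100,75),c(t,250,185,100,75)])])))
E
```

```text
(no output)
```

View pics/m.png

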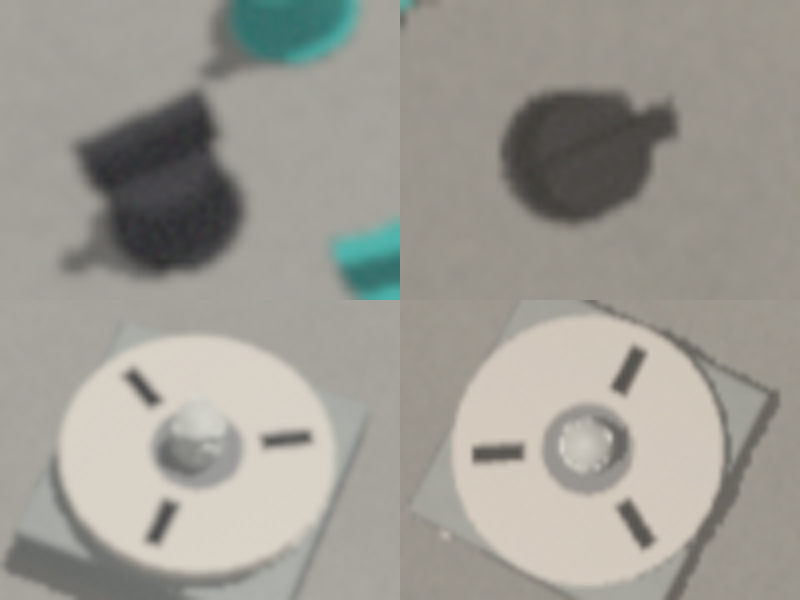

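```bash
python3 - <<'E'
from h import *
d={}
for n in("scene","top"):
    I,K,T=grab(n); d[n]=(I,K,T)
    hsv=cv2.cvtColor(I,cv2.COLOR_RGB2HSV)
    # reel
    x0,y0,w=(270,135,115) if n=="scene" else (240,170,115)
    m=((I[y0:y0+w,x0:x0+w].min(2)>125)&(I[y0:y0+w,x0:x0+w,0].astype(int)-I[y0:y0+w,x0:x0+w,2]>8)).astype('uint8')
    c=max(cv2.findContours(m,0,1)[0],key=cv2.contourArea); c=cv2.convexHull(c).reshape(-1,2)+[x0,y0]
    P=np.array([plane(K,T,p,66)[:2] for p in c]); e=cv2.fitEllipse(P.astype('float32')); print(n,'reel',e)
    x0,y0,w=(200,155,40) if n=="scene" else (385,225,36)
    g=I[y0:y0+w,x0:x0+w].max(2); m=(g<45).astype('uint8')
    c=max(cv2.findContours(m,0,1)[0],key=cv2.contourArea); print('nut',c.reshape(-1,2).mean(0)+[x0,y0],cv2.boundingRect(c),cv2.contourArea(c),'bg',np.median(g),g.min())
R=lambda n,p:ray(d[n][1],d[n][2],p)
print('tip',tri([R('scene',(329.2,171.8)),R('top',(296,221.2))]))
pl=lambda n,p,z:plane(d[n][1],d[n][2],p,z)
f=lambda x,y:(196+x/6.667,150+y/6.667)
for p in((78,150),(205,92),(148,132)): print('bar scene',pl('scene',f(*p),70.5))
print('flange front scene',pl('scene',f(170,272),0))
g=lambda x,y:(376+(x-400)/6.667,220+y/6.667)
for p in((675,120),(545,165)): print('top bar@70.5',pl('top',g(*p),70.5))
print('top flange ctr', pl('top',g(570,155),4))
a=pl('scene',f(148,132),70.5); print('proj bar ctr in top crop',(np.array(proj(*d['top'][1:],a))-[376,220])*6.667)
print('flange centre z4 in scene crop for that', (np.array(proj(*d['scene'][1:],[a[0],a[1],4]))-[196,150])*6.667,'tilt')
E
```

```text
scene reel ((516.78076171875, 75.99352264404297), (177.1861114501953, 180.5414581298828), 138.25445556640625)
nut [220.13235294 177.48529412] (8, 10, 24, 26) 371.0 bg 119.0 17
top reel ((515.7914428710938, 74.60077667236328), (174.35824584960938, 175.31607055664062), 100.20720672607422)
nut [403.40322581 242.20967742] (7, 9, 25, 19) 302.0 bg 108.0 27
tip (array([514.57156858,  74.55544704, 100.04245956]), [np.float64(0.701117900062255), np.float64(0.7011179000622512)])
bar scene [ 483.33524198 -234.56171074   70.5       ]
bar scene [ 458.88698024 -187.27339475   70.5       ]
bar scene [ 476.37650728 -208.17972861   70.5       ]
flange front scene [ 498.61254731 -213.13227967    0.        ]
top bar@70.5 [ 482.09471156 -239.47542849   70.5       ]
top bar@70.5 [ 463.44519631 -188.63523683   70.5       ]
top flange ctr [ 469.88050792 -214.83816785    4.        ]
proj bar ctr in top crop [194.99602885 132.71200618]
flange centre z4 in scene crop for that [183.76291117 219.44617468] tilt
```

Emit:
jog_arm:
  plan: [-45.7, -20.9, 0, 0, 0, 0, 8.5, -45.7, -20.9, 0, 0, 0, 0, 8.5, -45.7, -20.9, 0, 0, 0, 0, 8.5, -45.7, -20.9, 0, 0, 0, 0, 8.5, -45.7, -20.9, 0, 0, 0, 0, 8.5]
  grip_force: 20

```text
clock: 0.7
eef_pos: [341.8, 453.7, 253.3]
ee_rot: [0.0, 0.115, 0.993, -0.0]
wrist_force: [0.4, 1.1, 0.4]
width: 85.0
finger_force: 0.0
```

```bash
python3 - <<'E'
from h import *
print(env.finger_overhang)
d={n:grab(n) for n in("scene","top")}
C={}
for n,(I,K,T) in d.items():
    hsv=cv2.cvtColor(I,cv2.COLOR_RGB2HSV)
    for nm,lo,hi in(("turq",80,95),("yel",20,32)):
        m=cv2.inRange(hsv,(lo,120,60),(hi,255,255))
        for c in cv2.findContours(m,0,1)[0]:
            if cv2.contourArea(c)>60:
                p=cv2.moments(c); p=(p['m10']/p['m00'],p['m01']/p['m00']); print(n,nm,np.round(p),plane(K,T,p,35).round())
print(env.observe()["joint_pos"],env.observe()["eef_pos"])
E
```

```text
22.0
scene turq [259. 194.] [ 533. -108.   35.]
scene turq [239. 146.] [ 378. -166.   35.]
scene yel [173. 176.] [ 466. -337.   35.]
top turq [386. 280.] [ 372. -167.   35.]
top turq [365. 222.] [ 523. -108.   35.]
top yel [449. 248.] [ 459. -336.   35.]
[-0.82248119  0.41778211 -0.20173985  1.65423837  0.09834144  1.08039467
  0.27409285] [348.07582741 448.94141657 253.03791943]
```

Emit:
jog_arm:
  plan: [-22, -10, 0, 0, 0, 0, 8.5, -22, -10, 0, 0, 0, 0, 8.5, -22, -10, 0, 0, 0, 0, 8.5, -22, -10, 0, 0, 0, 0, 8.5, -22, -10, 0, 0, 0, 0, 8.5]

```text
clock: 1.3
eef_pos: [533.9, 305.2, 253.1]
ee_rot: [0.0, 0.116, 0.993, -0.0]
wrist_force: [-0.3, 0.2, 0.3]
width: 85.1
finger_force: 0.0
```

Emit:
jog_arm:
  plan: [-5.2, -51, 0, 0, 0, 0, 8.5, -5.2, -51, 0, 0, 0, 0, 8.5, -5.2, -51, 0, 0, 0, 0, 8.5, -5.2, -51, 0, 0, 0, 0, 8.5, -5.2, -51, 0, 0, 0, 0, 8.5]

```text
clock: 1.8
eef_pos: [499.0, 57.9, 253.3]
ee_rot: [0.0, 0.115, 0.993, -0.0]
wrist_force: [1.3, 0.3, 0.2]
width: 84.9
finger_force: 0.0
```

Emit:
jog_arm:
  plan: [-2.7, -26.5, 0, 0, 0, 0, 8.5, -2.7, -26.5, 0, 0, 0, 0, 8.5, -2.7, -26.5, 0, 0, 0, 0, 8.5, -2.7, -26.5, 0, 0, 0, 0, 8.5, -2.7, -26.5, 0, 0, 0, 0, 8.5]

```text
clock: 2.3
eef_pos: [466.9, -190.0, 253.4]
ee_rot: [0.0, 0.115, 0.993, 0.0]
wrist_force: [1.7, -0.1, 0.3]
width: 84.6
finger_force: 0.0
```

Emit:
jog_arm:
  plan: [0, 0, 0, 0, 0, 2.5, 8.5, 0, 0, 0, 0, 0, 2.5, 8.5, 0, 0, 0, 0, 0, 2.5, 8.5, 0, 0, 0, 0, 0, 2.5, 8.5, 0, 0, 0, 0, 0, 2.5, 8.5]

```text
clock: 2.8
eef_pos: [467.3, -188.1, 253.2]
ee_rot: [-0.0, 0.474, 0.881, -0.0]
wrist_force: [0.0, 0.2, 0.8]
width: 85.1
finger_force: 0.0
```

Emit:
jog_arm:
  plan: [0, 0, 0, 0, 0, 1.75, 8.5, 0, 0, 0, 0, 0, 1.75, 8.5, 0, 0, 0, 0, 0, 1.75, 8.5, 0, 0, 0, 0, 0, 1.75, 8.5, 0, 0, 0, 0, 0, 1.75, 8.5]

```text
clock: 3.3
eef_pos: [467.4, -188.0, 253.2]
ee_rot: [-0.0, 0.763, 0.646, -0.0]
wrist_force: [-0.5, 0.6, 0.2]
width: 84.7
finger_force: 0.0
```

```bash
cat >> h.py <<'E'
from scipy.spatial.transform import Rotation as Ro
def rot(o): q=o["ee_rot"]; return Ro.from_quat([q[1],q[2],q[3],q[0]])
def st(): 
    o=env.observe(); R=rot(o).as_matrix(); a=np.degrees(np.arctan2(R[1,1],R[0,1]))
    print('t',round(o["clock"],2),'p',o["eef_pos"].round(1),'yaw_y',a.round(1),'tilt',np.degrees(np.arccos(-R[2,2])).round(2),'F',o["wrist_force"].round(1),'M',o["ft_torque"].round(2),'w',round(o["width"],1),'j7',o["joint_pos"][6].round(2)); return o,R
def goal(P,yaw):
    o,R=st(); d=R.T@(np.array(P)-o["eef_pos"]); a=np.degrees(np.arctan2(R[1,1],R[0,1]))
    print('shift cm',(d/10).round(2),'wz',np.radians(-((yaw-a+180)%360-180)).round(3))
E
python3 -c "
from h import *
goal((473,-211,253),-66)"
```

```text
t 3.3 p [ 467.4 -188.   253.2] yaw_y -9.5 tilt 0.01 F [-0.5  0.6  0.2] M [-0.   -0.04 -0.02] w 84.7 j7 0.3
shift cm [-2.18  0.93  0.02] wz 0.986
```

Emit:
jog_arm:
  plan: [-2.2, 0.9, 10, 0, 0, 0.986, 8.5, -2.2, 0.9, 10, 0, 0, 0.986, 8.5, -2.2, 0.9, 10, 0, 0, 0.986, 8.5, -2.2, 0.9, 10, 0, 0, 0.986, 8.5, -2.2, 0.9, 10, 0, 0, 0.986, 8.5]

```text
clock: 3.8
eef_pos: [472.6, -211.3, 152.6]
ee_rot: [-0.0, 0.947, 0.321, -0.001]
wrist_force: [-0.1, 0.2, 0.2]
width: 85.0
finger_force: 0.0
```

```bash
python3 - <<'E'
from h import *
goal((473,-211,120),-66)
a=[]
for n,x,y in(("scene",190,140),("top",370,200)):
    I,K,T=grab(n); a.append(cv2.resize(I[y:y+70,x:x+70,::-1],(400,400),interpolation=cv2.INTER_CUBIC))
cv2.imwrite('pics/a.png',(np.clip((np.hstack(a)/255.)**.6,0,1)*255).astype('uint8'))
E
```

```text
t 3.8 p [ 472.6 -211.3  152.6] yaw_y -52.5 tilt 0.08 F [-0.1  0.2  0.2] M [ 0.02 -0.04 -0.  ] w 85.0 j7 -0.22
shift cm [0.05 0.01 3.26] wz 0.236
```

View pics/a.png

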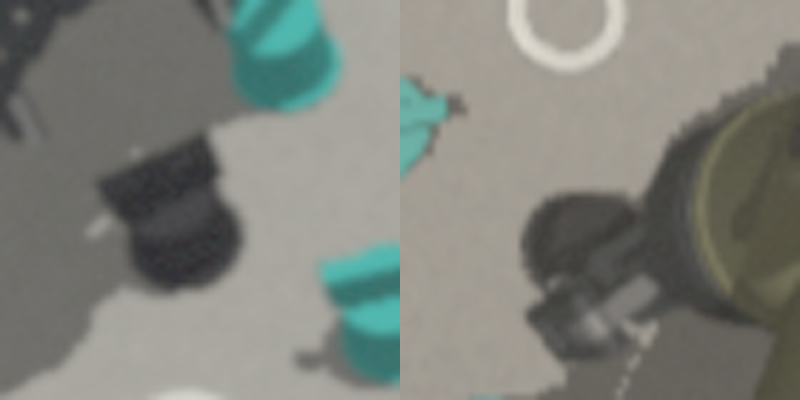

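Emit:
jog_arm:
  plan: [0, 0, 4, 0, 0, 0.236, 8.5, 0, 0, 4, 0, 0, 0.236, 8.5, 0, 0, 6.5, 0, 0, 0.236, 8.5, 0, 0, 8.7, 0, 0, 0.236, 8.5, 0, 0, 8.7, 0, 0, 0.236, 8.5]

```text
clock: 4.4
eef_pos: [471.6, -210.4, 64.3]
ee_rot: [-0.001, 0.977, 0.213, -0.002]
wrist_force: [-0.2, 0.7, -0.6]
width: 85.0
finger_force: 0.0
```

Emit:
jog_arm:
  plan: [0, 0, 0, 0, 0, 0, 7, 0, 0, 0, 0, 0, 0, 6.2, 0, 0, 0, 0, 0, 0, 5.9, 0, 0, 0, 0, 0, 0, 5.6, 0, 0, 0, 0, 0, 0, 5.5]
  grip_force: 20

```text
clock: 4.9
eef_pos: [473.5, -212.0, 67.5]
ee_rot: [0.001, 0.977, 0.211, 0.001]
wrist_force: [-0.4, -0.2, 6.7]
width: 55.5
finger_force: 19.9
```

```bash
python3 - <<'E'
from h import *
st()
I,K,T=grab("scene"); cv2.imwrite('pics/b.png',(np.clip((cv2.resize(I[140:210,180:280,::-1],(800,560),interpolation=cv2.INTER_CUBIC)/255.)**.6,0,1)*255).astype('uint8'))
E
```

```text
t 4.9 p [ 473.5 -212.    67.5] yaw_y -65.6 tilt 0.14 F [-0.4 -0.2  6.7] M [-0.02  0.16  0.09] w 55.5 j7 -0.3
```

View pics/b.png

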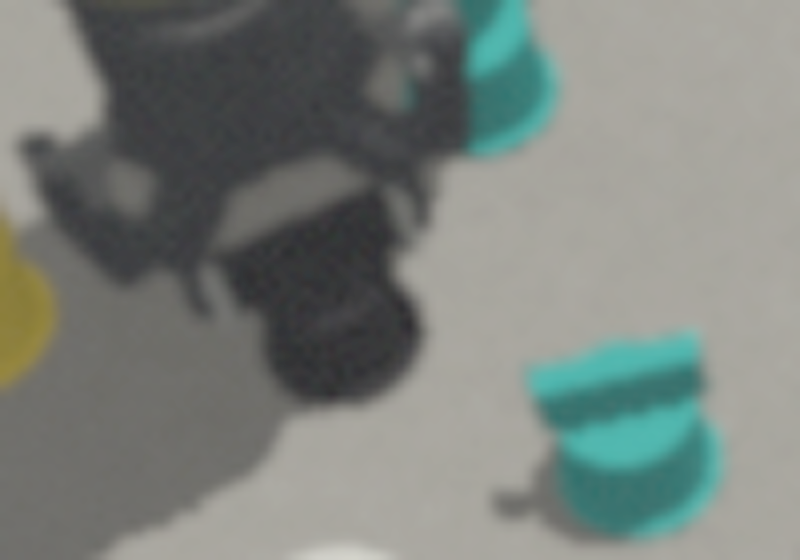

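Emit:
jog_arm:
  plan: [0, 0, 0, 0, 0, 0, 6.2, 0, 0, 0, 0, 0, 0, 8.5, 0, 0, 0, 0, 0, 0, 8.5, 0, 0, -2.5, 0, 0, 0, 8.5, 0, 0, -4, 0, 0, 0, 8.5]

```text
clock: 5.45
eef_pos: [472.6, -211.6, 107.0]
ee_rot: [-0.0, 0.978, 0.211, -0.0]
wrist_force: [0.5, -0.2, 0.0]
width: 85.3
finger_force: 0.0
```

Emit:
jog_arm:
  plan: [0, 0, 0, 0, 0, -1.571, 8.5, 0, 0, 0, 0, 0, -1.571, 8.5, 0, 0, 0, 0, 0, -1.571, 8.5, 0, 0, 0, 0, 0, -1.571, 8.5, 0, 0, 0, 0, 0, -1.571, 8.5]

```text
clock: 5.95
eef_pos: [472.6, -211.4, 106.2]
ee_rot: [-0.0, 0.831, 0.557, -0.0]
wrist_force: [-0.6, 0.3, 0.9]
width: 85.1
finger_force: 0.0
```

Emit:
jog_arm:
  plan: [0, 0, 0, 0, 0, -0.83, 8.5, 0, 0, 0, 0, 0, -0.83, 8.5, 0, 0, 0, 0, 0, -0.83, 8.5, 0, 0, 0, 0, 0, -0.83, 8.5, 0, 0, 0, 0, 0, -0.83, 8.5]

```text
clock: 6.45
eef_pos: [472.5, -211.5, 106.2]
ee_rot: [-0.0, 0.569, 0.822, -0.0]
wrist_force: [-0.1, 0.2, 0.8]
width: 84.7
finger_force: 0.0
```

```bash
python3 -c "
from h import *
goal((473.3,-211.5,70),24.4)"
```

```text
t 6.45 p [ 472.5 -211.5  106.2] yaw_y 20.6 tilt 0.03 F [-0.1  0.2  0.8] M [-0.04 -0.03 -0.01] w 84.7 j7 0.78
shift cm [-0.03  0.07  3.62] wz -0.066
```

Emit:
jog_arm:
  plan: [0, 0, 2, 0, 0, -0.066, 8.5, 0, 0, 3.6, 0, 0, -0.066, 8.5, 0, 0, 3.6, 0, 0, -0.066, 6, 0, 0, 3.6, 0, 0, -0.066, 3, 0, 0, 3.6, 0, 0, -0.066, 1.5]
  grip_force: 40

```text
clock: 6.95
eef_pos: [473.1, -211.6, 71.0]
ee_rot: [0.0, 0.544, 0.839, 0.0]
wrist_force: [-0.1, -0.2, 0.4]
width: 43.6
finger_force: 0.0
```

Emit:
jog_arm:
  plan: [0, 0, 0, 0, 0, 0, 1, 0, 0, 0, 0, 0, 0, 1, 0, 0, 0, 0, 0, 0, 1, 0, 0, 0, 0, 0, 0, 1, 0, 0, 0, 0, 0, 0, 1]

```text
clock: 7.45
eef_pos: [472.8, -211.4, 70.5]
ee_rot: [0.0, 0.544, 0.839, 0.0]
wrist_force: [-1.8, 0.6, 3.1]
width: 11.4
finger_force: 40.5
```

```bash
python3 -c "
from h import *
st()"
```

```text
t 7.45 p [ 472.8 -211.4   70.5] yaw_y 24.1 tilt 0.01 F [-1.8  0.6  3.1] M [ 0.1   0.18 -0.03] w 11.4 j7 0.83
```

Emit:
jog_arm:
  plan: [0, 0, -4, 0, 0, 0, 1, 0, 0, -8, 0, 0, 0, 1, 0, 0, -12, 0, 0, 0, 1, 0, 0, -14, 0, 0, 0, 1, 0, 0, -14, 0, 0, 0, 1]

```text
clock: 7.95
eef_pos: [474.1, -212.1, 213.2]
ee_rot: [0.003, 0.544, 0.839, 0.001]
wrist_force: [0.3, -0.4, -2.7]
width: 11.2
finger_force: 40.0
```

Emit:
jog_arm:
  plan: [24.4, 15.6, 0, 0, 0, 0, 1, 24.4, 15.6, 0, 0, 0, 0, 1, 24.4, 15.6, 0, 0, 0, 0, 1, 24.4, 15.6, 0, 0, 0, 0, 1, 24.4, 15.6, 0, 0, 0, 0, 1]

```text
clock: 8.45
eef_pos: [509.1, 37.6, 208.9]
ee_rot: [-0.001, 0.544, 0.839, -0.001]
wrist_force: [1.3, -0.2, -1.3]
width: 10.9
finger_force: 39.9
```

Emit:
jog_arm:
  plan: [0, 0, 0, 0, 0, 1.57, 1, 0, 0, 0, 0, 0, 1.57, 1, 0, 0, 0, 0, 0, 1.57, 1, 0, 0, 0, 0, 0, 1.57, 1, 0, 0, 0, 0, 0, 1.57, 1]

```text
clock: 8.95
eef_pos: [509.1, 35.8, 208.8]
ee_rot: [-0.001, 0.815, 0.579, -0.001]
wrist_force: [0.4, 0.8, -1.6]
width: 10.9
finger_force: 39.9
```

Emit:
jog_arm:
  plan: [0, 0, 0, 0, 0, 0.83, 1, 0, 0, 0, 0, 0, 0.83, 1, 0, 0, 0, 0, 0, 0.83, 1, 0, 0, 0, 0, 0, 0.83, 1, 0, 0, 0, 0, 0, 0.83, 1]

```text
clock: 9.45
eef_pos: [509.1, 35.7, 208.8]
ee_rot: [0.0, 0.971, 0.24, -0.001]
wrist_force: [0.2, 0.2, -0.3]
width: 10.9
finger_force: 39.9
```

```bash
python3 - <<'E'
from h import *
goal((515.3,75,210),-65); print(env.observe()["joint_pos"].round(2))
a=[]
for n,x,y in(("scene",270,110),("top",240,170)):
    I,K,T=grab(n); a.append(cv2.resize(I[y:y+100,x:x+100,::-1],(400,400),interpolation=cv2.INTER_CUBIC))
    print(n,'spindle top expected px',(np.array(proj(K,T,(515.3,75,106)))-[x,y])*4)
    print('nut underside ctr',(np.array(proj(K,T,env.observe()["eef_pos"]-[0,0,70.5]))-[x,y])*4)
cv2.imwrite('pics/c.png',(np.clip((np.hstack(a)/255.)**.6,0,1)*255).astype('uint8'))
E
```

```text
t 9.45 p [509.1  35.7 208.8] yaw_y -62.2 tilt 0.14 F [ 0.2  0.2 -0.3] M [ 0.02 -0.03  0.01] w 10.9 j7 -1.01
shift cm [ 2.38 -3.19 -0.12] wz 0.048
[-0.39  0.4   0.38  1.87 -0.18  0.91 -1.01]
scene spindle top expected px [236.76223097 243.04294769]
nut underside ctr [172.57449731 208.03249582]
top spindle top expected px [221.81728394 202.67727355]
nut underside ctr [284.69575001 209.83261598]
```

View pics/c.png

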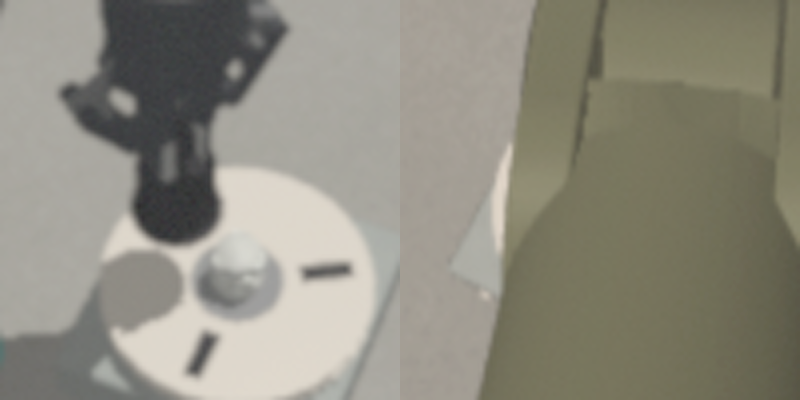

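Emit:
jog_arm:
  plan: [2.4, -3.2, 0, 0, 0, 0.05, 1, 2.4, -3.2, 1, 0, 0, 0.05, 1, 2.4, -3.2, 1.6, 0, 0, 0.05, 1, 2.4, -3.2, 1.6, 0, 0, 0.05, 1, 2.4, -3.2, 1.6, 0, 0, 0.05, 1]

```text
clock: 10.05
eef_pos: [515.7, 74.3, 194.0]
ee_rot: [0.0, 0.976, 0.219, -0.0]
wrist_force: [0.2, -0.1, -1.3]
width: 11.5
finger_force: 39.9
```

```bash
python3 - <<'E'
from h import *
o,R=st()
I,K,T=grab("scene"); x,y=290,120
c=I[y:y+90,x:x+90].max(2); 
for r in range(30,70,2): 
    k=np.where(c[r]<50)[0]; print(r+y,(k.min()+x,k.max()+x,len(k)) if len(k) else '')
u=o["eef_pos"]-[0,0,70.5]
t=np.linspace(0,2*np.pi,90); pr=np.array([proj(K,T,u+[28.5*np.cos(a),28.5*np.sin(a),0]) for a in t]); print('pred flange cols',pr[:,0].min(),pr[:,0].max(),'rows',pr[:,1].min(),pr[:,1].max())
im=cv2.resize(I[y:y+90,x:x+90,::-1],(600,600),interpolation=cv2.INTER_CUBIC)
cv2.imwrite('pics/d.png',(np.clip((im/255.)**.6,0,1)*255).astype('uint8'))
E
```

```text
t 10.05 p [515.7  74.3 194. ] yaw_y -64.7 tilt 0.06 F [ 0.2 -0.1 -1.3] M [ 0.03 -0.04 -0.03] w 11.5 j7 -1.11
150 (np.int64(315), np.int64(335), 21)
152 (np.int64(320), np.int64(335), 13)
154 (np.int64(322), np.int64(336), 12)
156 (np.int64(322), np.int64(338), 14)
158 (np.int64(322), np.int64(338), 13)
160 (np.int64(322), np.int64(338), 15)
162 (np.int64(313), np.int64(338), 19)
164 (np.int64(314), np.int64(339), 22)
166 (np.int64(316), np.int64(339), 24)
168 (np.int64(318), np.int64(339), 22)
170 (np.int64(321), np.int64(338), 18)
172 (np.int64(322), np.int64(337), 16)
174 (np.int64(323), np.int64(335), 13)
176 
178 (np.int64(348), np.int64(348), 1)
180 
182 
184 
186 
188 
pred flange cols 317.363612261949 340.88267192368403 rows 157.26516146759616 177.0632737450385
```

View pics/d.png

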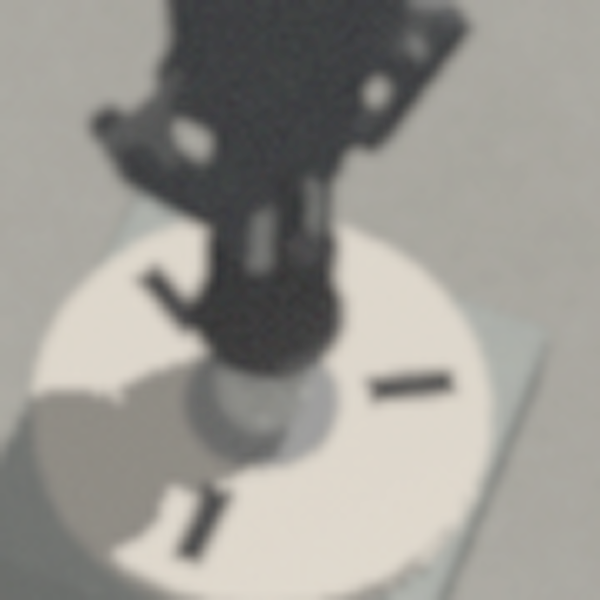

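Emit:
jog_arm:
  plan: [0, 0, 1, 0, 0, 0, 1, 0, 0, 2, 0, 0, 0, 1, 0, 0, 2.5, 0, 0, 0, 1, 0, 0, 2.9, 0, 0, 0, 1, 0, 0, 2.9, 0, 0, 0, 1]

```text
clock: 10.6
eef_pos: [516.3, 74.5, 164.7]
ee_rot: [0.001, 0.976, 0.218, 0.0]
wrist_force: [2.6, -2.9, -3.8]
width: 11.2
finger_force: 39.5
```

Emit:
jog_arm:
  plan: [0, 0, 0.1, 0, 0, 0, 1, 0, 0, 0.2, 0, 0, 0, 1, 0, 0, 0.3, 0, 0, 0, 1, 0, 0, 0.4, 0, 0, 0, 1, 0, 0, 0.4, 0, 0, 0, 1]

```text
clock: 11.1
eef_pos: [516.6, 74.8, 161.5]
ee_rot: [0.0, 0.976, 0.218, 0.001]
wrist_force: [4.0, -4.5, -0.2]
width: 11.0
finger_force: 40.1
```

```bash
python3 -c "
from h import *
st()"
```

```text
t 11.1 p [516.6  74.8 161.5] yaw_y -64.8 tilt 0.09 F [ 4.  -4.5 -0.2] M [-1.21 -0.96  0.01] w 11.0 j7 -1.09
```

Emit:
jog_arm:
  plan: [0.03, 0.15, 0, 0, 0, 0, 1, 0.03, 0.15, 0, 0, 0, 0, 1, 0.03, 0.15, 0, 0, 0, 0, 1]

```text
clock: 11.4
eef_pos: [516.7, 74.4, 161.3]
ee_rot: [-0.0, 0.976, 0.219, -0.0]
wrist_force: [1.4, -2.1, 0.3]
width: 11.1
finger_force: 40.1
```

```bash
python3 -c "
from h import *
st()"
```

```text
t 11.4 p [516.7  74.4 161.3] yaw_y -64.7 tilt 0.02 F [ 1.4 -2.1  0.3] M [-0.52 -0.51  0.02] w 11.1 j7 -1.09
```

Emit:
jog_arm:
  plan: [0.0, 0.1, 0.05, 0, 0, 0, 1, 0.0, 0.1, 0.1, 0, 0, 0, 1, 0.0, 0.1, 0.2, 0, 0, 0, 1, 0, 0.1, 0.3, 0, 0, 0, 1, 0, 0.1, 0.3, 0, 0, 0, 1]

```text
clock: 11.9
eef_pos: [516.8, 73.3, 157.9]
ee_rot: [-0.0, 0.976, 0.219, -0.001]
wrist_force: [-0.8, 0.2, -1.8]
width: 11.2
finger_force: 39.9
```

```bash
python3 -c "
from h import *
st()"
```

```text
t 11.9 p [516.8  73.3 157.9] yaw_y -64.7 tilt 0.06 F [-0.8  0.2 -1.8] M [-0.   -0.01  0.  ] w 11.2 j7 -1.08
```

Emit:
jog_arm:
  plan: [0, 0, 0.1, 0, 0, 0, 1, 0, 0, 0.2, 0, 0, 0, 1, 0, 0, 0.3, 0, 0, 0, 1, 0, 0, 0.4, 0, 0, 0, 1, 0, 0, 0.5, 0, 0, 0, 1]

```text
clock: 12.4
eef_pos: [517.2, 73.2, 153.2]
ee_rot: [0.0, 0.976, 0.219, -0.0]
wrist_force: [-0.1, 0.8, -1.7]
width: 11.0
finger_force: 39.9
```

```bash
python3 -c "
from h import *
st()"
```

```text
t 12.4 p [517.2  73.2 153.2] yaw_y -64.7 tilt 0.01 F [-0.1  0.8 -1.7] M [ 0.02 -0.    0.04] w 11.0 j7 -1.08
```

Emit:
jog_arm:
  plan: [0, 0, 0.05, 0, 0, 0, 1, 0, 0, 0.1, 0, 0, 0, 1, 0, 0, 0.15, 0, 0, 0, 1, 0, 0, 0.15, 0, 0, 0, 1]

```text
clock: 12.8
eef_pos: [517.4, 73.2, 152.0]
ee_rot: [-0.0, 0.976, 0.219, 0.0]
wrist_force: [0.5, 0.2, 0.7]
width: 11.0
finger_force: 40.3
```

```bash
python3 -c "
from h import *
st()"
```

```text
t 12.8 p [517.4  73.2 152. ] yaw_y -64.7 tilt 0.02 F [0.5 0.2 0.7] M [ 0.05  0.05 -0.03] w 11.0 j7 -1.08
```

Emit:
jog_arm:
  plan: [0, 0, 0.1, 0, 0, 0, 1, 0, 0, 0.1, 0, 0, -0.1, 1, 0, 0, 0.1, 0, 0, -0.2, 1, 0, 0, 0.1, 0, 0, -0.3, 1, 0, 0, 0.1, 0, 0, -0.3, 1]
  grip_force: 28

```text
clock: 13.3
eef_pos: [517.6, 73.2, 151.6]
ee_rot: [-0.0, 0.932, 0.364, 0.001]
wrist_force: [-2.3, -0.2, 8.0]
width: 11.4
finger_force: 41.1
```

```bash
python3 -c "
from h import *
st()"
```

```text
t 13.3 p [517.6  73.2 151.6] yaw_y -47.4 tilt 0.08 F [-2.3 -0.2  8. ] M [-0.    0.38  0.08] w 11.4 j7 -0.83
```

Emit:
jog_arm:
  plan: [0, 0, -0.04, 0, 0, -0.1, 1, 0, 0, -0.04, 0, 0, -0.2, 1, 0, 0, -0.04, 0, 0, -0.3, 1, 0, 0, -0.04, 0, 0, -0.3, 1]

```text
clock: 13.7
eef_pos: [517.6, 73.2, 151.7]
ee_rot: [0.0, 0.867, 0.498, 0.001]
wrist_force: [-0.9, 0.5, 6.1]
width: 11.2
finger_force: 40.9
```

```bash
python3 -c "
from h import *
st()"
```

```text
t 13.7 p [517.6  73.2 151.7] yaw_y -30.3 tilt 0.06 F [-0.9  0.5  6.1] M [0.16 0.3  0.08] w 11.2 j7 -0.6
```

Emit:
jog_arm:
  plan: [0, 0, 0, 0, 0, -0.1, 1, 0, 0, 0, 0, 0, -0.2, 1, 0, 0, 0, 0, 0, -0.3, 1, 0, 0, 0, 0, 0, -0.3, 1]

```text
clock: 14.1
eef_pos: [517.2, 73.1, 151.0]
ee_rot: [-0.0, 0.784, 0.621, -0.0]
wrist_force: [-0.3, 0.2, -1.5]
width: 11.3
finger_force: 39.9
```

```bash
python3 -c "
from h import *
st()"
```

```text
t 14.1 p [517.2  73.1 151. ] yaw_y -13.3 tilt 0.02 F [-0.3  0.2 -1.5] M [ 0.12 -0.05 -0.06] w 11.3 j7 -0.36
```

Emit:
jog_arm:
  plan: [0, 0, 0.1, 0, 0, 0, 1, 0, 0, 0.2, 0, 0, 0, 1, 0, 0, 0.3, 0, 0, 0, 1, 0, 0, 0.3, 0, 0, 0, 1]

```text
clock: 14.5
eef_pos: [517.1, 73.1, 147.9]
ee_rot: [-0.0, 0.784, 0.621, -0.0]
wrist_force: [0.3, 0.2, -1.9]
width: 11.5
finger_force: 39.9
```

```bash
python3 -c "
from h import *
st()"
```

```text
t 14.5 p [517.1  73.1 147.9] yaw_y -13.2 tilt 0.03 F [ 0.3  0.2 -1.9] M [ 0.11 -0.01 -0.04] w 11.5 j7 -0.36
```

Emit:
jog_arm:
  plan: [0, 0, 0.1, 0, 0, 0, 1, 0, 0, 0.2, 0, 0, 0, 1, 0, 0, 0.28, 0, 0, 0, 1, 0, 0, 0.28, 0, 0, 0, 1]

```text
clock: 14.9
eef_pos: [517.3, 73.1, 145.3]
ee_rot: [-0.0, 0.784, 0.621, -0.0]
wrist_force: [0.3, 0.3, -0.8]
width: 11.3
finger_force: 39.9
```

```bash
python3 -c "
from h import *
st()"
```

```text
t 14.9 p [517.3  73.1 145.3] yaw_y -13.2 tilt 0.01 F [ 0.3  0.3 -0.8] M [0.05 0.01 0.01] w 11.3 j7 -0.35
```

Emit:
jog_arm:
  plan: [0, 0, 0.04, 0, 0, 0.1, 1, 0, 0, 0.08, 0, 0, 0.2, 1, 0, 0, 0.115, 0, 0, 0.3, 1, 0, 0, 0.115, 0, 0, 0.3, 1]

```text
clock: 15.3
eef_pos: [517.2, 73.2, 144.2]
ee_rot: [0.0, 0.868, 0.497, -0.0]
wrist_force: [-0.2, 1.0, -1.9]
width: 11.4
finger_force: 39.9
```

```bash
python3 -c "
from h import *
st()"
```

```text
t 15.3 p [517.2  73.2 144.2] yaw_y -30.5 tilt 0.02 F [-0.2  1.  -1.9] M [-0.02 -0.01 -0.04] w 11.4 j7 -0.59
```

Emit:
jog_arm:
  plan: [0, 0, 0.04, 0, 0, 0.12, 1, 0, 0, 0.09, 0, 0, 0.24, 1, 0, 0, 0.135, 0, 0, 0.36, 1, 0, 0, 0.19, 0, 0, 0.5, 1, 0, 0, 0.19, 0, 0, 0.5, 1]

```text
clock: 15.8
eef_pos: [517.2, 73.3, 142.2]
ee_rot: [0.0, 0.964, 0.267, -0.0]
wrist_force: [0.7, 0.4, -1.3]
width: 11.0
finger_force: 39.9
```

```bash
python3 -c "
from h import *
st()"
```

```text
t 15.8 p [517.2  73.3 142.2] yaw_y -59.0 tilt 0.02 F [ 0.7  0.4 -1.3] M [ 0.01 -0.03  0.05] w 11.0 j7 -0.99
```

Emit:
jog_arm:
  plan: [0, 0, 0.045, 0, 0, 0.12, 1, 0, 0, 0.09, 0, 0, 0.24, 1, 0, 0, 0.14, 0, 0, 0.36, 1, 0, 0, 0.19, 0, 0, 0.5, 1, 0, 0, 0.19, 0, 0, 0.5, 1]

```text
clock: 16.3
eef_pos: [517.2, 73.3, 140.3]
ee_rot: [0.0, 1.0, 0.022, -0.0]
wrist_force: [-0.4, 0.4, -1.7]
width: 11.0
finger_force: 39.9
```

```bash
python3 -c "
from h import *
st()"
```

```text
t 16.3 p [517.2  73.3 140.3] yaw_y -87.5 tilt 0.03 F [-0.4  0.4 -1.7] M [-0.01 -0.05  0.02] w 11.0 j7 -1.38
```

Emit:
jog_arm:
  plan: [0, 0, 0.045, 0, 0, 0.12, 1, 0, 0, 0.09, 0, 0, 0.24, 1, 0, 0, 0.14, 0, 0, 0.36, 1, 0, 0, 0.19, 0, 0, 0.5, 1, 0, 0, 0.19, 0, 0, 0.5, 1]

```text
clock: 16.8
eef_pos: [517.1, 73.3, 138.3]
ee_rot: [0.0, 0.974, -0.225, -0.0]
wrist_force: [-0.1, 0.7, -1.0]
width: 11.6
finger_force: 39.9
```

```bash
python3 -c "
from h import *
st()"
```

```text
t 16.8 p [517.1  73.3 138.3] yaw_y -116.0 tilt 0.04 F [-0.1  0.7 -1. ] M [-0.06 -0.01  0.  ] w 11.6 j7 -1.76
```

Emit:
jog_arm:
  plan: [0, 0, 0.045, 0, 0, 0.12, 1, 0, 0, 0.09, 0, 0, 0.24, 1, 0, 0, 0.14, 0, 0, 0.36, 1, 0, 0, 0.17, 0, 0, 0.45, 1, 0, 0, 0.17, 0, 0, 0.45, 1]

```text
clock: 17.3
eef_pos: [517.1, 73.2, 136.6]
ee_rot: [0.0, 0.9, -0.436, -0.0]
wrist_force: [-0.5, -0.1, -0.4]
width: 11.3
finger_force: 39.9
```

```bash
python3 -c "
from h import *
st()"
```

```text
t 17.3 p [517.1  73.2 136.6] yaw_y -141.7 tilt 0.05 F [-0.5 -0.1 -0.4] M [0.07 0.03 0.05] w 11.3 j7 -2.1
```

Emit:
jog_arm:
  plan: [0, 0, 0.03, 0, 0, 0.08, 1, 0, 0, 0.06, 0, 0, 0.16, 1, 0, 0, 0.06, 0, 0, 0.16, 1]

```text
clock: 17.6
eef_pos: [517.2, 72.9, 136.5]
ee_rot: [0.0, 0.862, -0.507, -0.0]
wrist_force: [-1.0, -0.1, 2.2]
width: 10.8
finger_force: 40.6
```

```bash
python3 -c "
from h import *
st()"
```

```text
t 17.6 p [517.2  72.9 136.5] yaw_y -150.9 tilt 0.02 F [-1.  -0.1  2.2] M [ 0.02  0.38 -0.03] w 10.8 j7 -2.22
```

Emit:
jog_arm:
  plan: [0, 0, 0, 0, 0, 0.06, 1, 0, 0, 0, 0, 0, 0.12, 1, 0, 0, 0, 0, 0, 0.12, 1]

```text
clock: 17.9
eef_pos: [517.1, 72.9, 136.5]
ee_rot: [0.0, 0.83, -0.558, -0.0]
wrist_force: [-1.5, -0.5, 5.4]
width: 11.2
finger_force: 40.7
```

```bash
python3 -c "
from h import *
st()"
```

```text
t 17.9 p [517.1  72.9 136.5] yaw_y -157.8 tilt 0.02 F [-1.5 -0.5  5.4] M [-0.05  0.57  0.03] w 11.2 j7 -2.32
```

Emit:
jog_arm:
  plan: [0, 0, -0.03, 0, 0, 0.06, 1, 0, 0, -0.03, 0, 0, 0.12, 1, 0, 0, -0.03, 0, 0, 0.12, 1]

```text
clock: 18.2
eef_pos: [517.3, 73.1, 136.5]
ee_rot: [0.0, 0.795, -0.607, -0.0]
wrist_force: [-0.9, -1.0, 2.7]
width: 11.4
finger_force: 40.3
```

```bash
python3 - <<'E'
from h import *
st()
a=[]
I,K,T=grab("scene"); x,y=285,130
im=cv2.resize(I[y:y+90,x:x+90,::-1],(600,600),interpolation=cv2.INTER_CUBIC)
cv2.imwrite('pics/e.png',(np.clip((im/255.)**.6,0,1)*255).astype('uint8'))
E
```

```text
t 18.2 p [517.3  73.1 136.5] yaw_y -164.7 tilt 0.01 F [-0.9 -1.   2.7] M [0.01 0.27 0.04] w 11.4 j7 -2.41
```

View pics/e.png

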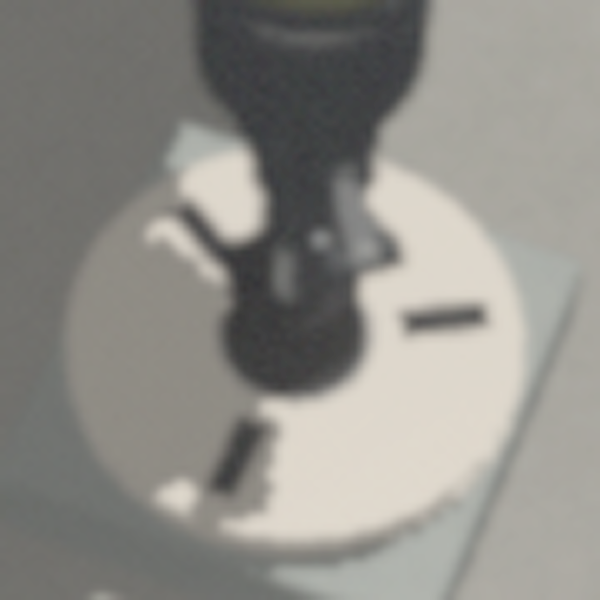

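Emit:
jog_arm:
  plan: [0, 0, 0, 0, 0, 0.06, 1, 0, 0, 0, 0, 0, 0.12, 1, 0, 0, 0, 0, 0, 0.12, 1]

```text
clock: 18.55
eef_pos: [517.2, 73.1, 136.5]
ee_rot: [0.0, 0.756, -0.654, -0.0]
wrist_force: [-0.2, -0.0, 2.3]
width: 11.1
finger_force: 40.4
```

```bash
python3 -c "
from h import *
st()"
```

```text
t 18.55 p [517.2  73.1 136.5] yaw_y -171.7 tilt 0.02 F [-0.2 -0.   2.3] M [-0.01  0.36 -0.03] w 11.1 j7 -2.5
```

Emit:
jog_arm:
  plan: [0, 0, 0, 0, 0, 0.06, 1, 0, 0, 0, 0, 0, 0.12, 1, 0, 0, 0, 0, 0, 0.12, 1]

```text
clock: 18.85
eef_pos: [517.1, 73.3, 136.5]
ee_rot: [0.0, 0.716, -0.698, -0.0]
wrist_force: [-1.5, -0.4, 2.4]
width: 11.2
finger_force: 40.4
```

```bash
python3 -c "
from h import *
st()"
```

```text
t 18.85 p [517.1  73.3 136.5] yaw_y -178.6 tilt 0.03 F [-1.5 -0.4  2.4] M [ 0.22  0.42 -0.01] w 11.2 j7 -2.6
```

Emit:
jog_arm:
  plan: [0, 0, 0, 0, 0, 0.05, 1, 0, 0, 0, 0, 0, 0.1, 1, 0, 0, 0, 0, 0, 0.1, 1]

```text
clock: 19.15
eef_pos: [517.1, 73.4, 136.4]
ee_rot: [-0.0, -0.68, 0.733, 0.0]
wrist_force: [-1.1, 0.2, 2.0]
width: 10.9
finger_force: 40.3
```

```bash
python3 -c "
from h import *
st(); print(env.observe()['joint_pos'].round(2))"
```

```text
t 19.15 p [517.1  73.4 136.4] yaw_y 175.7 tilt 0.03 F [-1.1  0.2  2. ] M [ 0.33  0.42 -0.08] w 10.9 j7 -2.67
[-0.77  0.67  0.96  1.94 -0.7   0.91 -2.67]
```

Emit:
jog_arm:
  plan: [0, 0, 0, 0, 0, 0.05, 1, 0, 0, 0, 0, 0, 0.08, 1, 0, 0, 0, 0, 0, 0.08, 1]

```text
clock: 19.45
eef_pos: [517.2, 73.4, 136.4]
ee_rot: [-0.0, -0.65, 0.76, 0.0]
wrist_force: [-1.3, 1.5, 0.9]
width: 11.1
finger_force: 40.2
```

```bash
python3 - <<'E'
from h import *
st()
I,K,T=grab("scene"); x,y=285,130
im=cv2.resize(I[y:y+90,x:x+90,::-1],(600,600),interpolation=cv2.INTER_CUBIC)
cv2.imwrite('pics/f.png',(np.clip((im/255.)**.5,0,1)*255).astype('uint8'))
E
```

```text
t 19.45 p [517.2  73.4 136.4] yaw_y 171.1 tilt 0.03 F [-1.3  1.5  0.9] M [0.43 0.4  0.22] w 11.1 j7 -2.74
```

View pics/f.png

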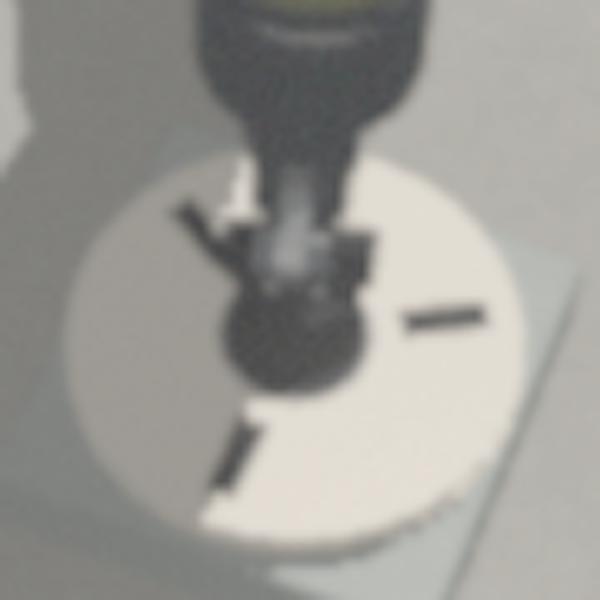

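Emit:
jog_arm:
  plan: [0, 0, 0, 0, 0, 0, 2, 0, 0, 0, 0, 0, 0, 4, 0, 0, 0, 0, 0, 0, 6, 0, 0, 0, 0, 0, 0, 8, 0, 0, -1, 0, 0, 0, 8]

```text
clock: 20.0
eef_pos: [516.7, 73.2, 146.0]
ee_rot: [-0.001, -0.649, 0.761, 0.0]
wrist_force: [0.7, 1.2, -0.1]
width: 76.9
finger_force: 0.0
```

Emit:
jog_arm:
  plan: [0, 0, -3, 0, 0, 0, 8, 0, 0, -7, 0, 0, 0, 8, 0, 0, -11, 0, 0, 0, 8, 0, 0, -14, 0, 0, 0, 8, 0, 0, -14, 0, 0, 0, 8]

```text
clock: 20.5
eef_pos: [518.9, 72.1, 290.9]
ee_rot: [0.002, -0.649, 0.761, -0.002]
wrist_force: [0.9, 0.0, -0.2]
width: 79.8
finger_force: 0.0
```

```bash
python3 - <<'E'
from h import *
st()
I,K,T=grab("scene"); x,y=285,120
im=cv2.resize(I[y:y+100,x:x+100,::-1],(600,600),interpolation=cv2.INTER_CUBIC)
cv2.imwrite('pics/g.png',(np.clip((im/255.)**.5,0,1)*255).astype('uint8'))
E
```

```text
t 20.5 p [518.9  72.1 290.9] yaw_y 170.9 tilt 0.36 F [ 0.9  0.  -0.2] M [-0.05  0.02 -0.05] w 79.8 j7 -2.86
```

View pics/g.png

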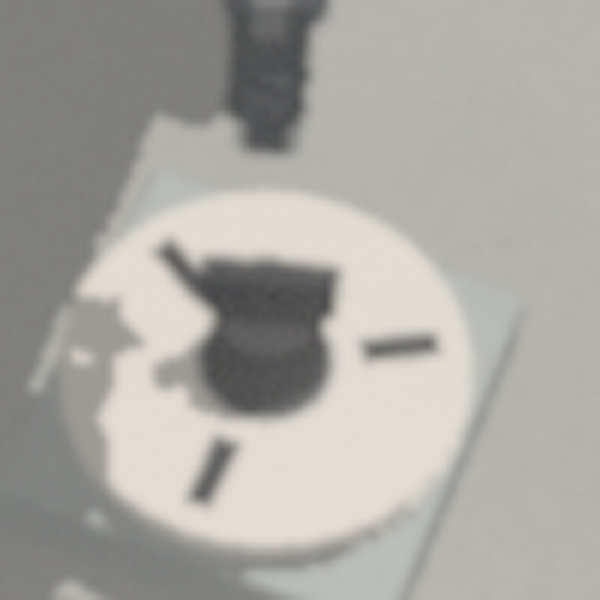

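```bash
python3 -c "
from station import env
print(env.observe()['joint_pos'][6],abs(env.observe()['qvel']).max()); print(env.job_done())"
```

```text
-2.8553504021668825 0.05530609974411254
the job is handed in; nothing more can be done
None
```

The black nut is on the spindle and run down until its flange sits on the reel, about finger-snug (roughly 0.2 N m at the last turn). I then let go, moved the arm clear and handed the job in at about 20.5 s; the result of the judging was not shown to me.

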